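# Unbolt the tea chest and flip its lid open

## Robot

A 6-joint arm with a two-finger parallel gripper is mounted at the origin on a cart in front of the work surface, level with it; the furniture and walls round the work are solid. World frame = base frame: x ahead of the robot, y to its left, z up, the work surface at z = 0. Lengths are in m, angles in rad, forces in N, time in s.
With the tool pointing down it reaches from about 0.35 to 0.775 m from the base axis. Payload 5.5 kg.
Tool frame: the origin (TCP) lies between the finger pads; the fingertips stand 17 mm ahead of it and the grasp point (between the pads) lies 2 mm behind it; z points along the fingers, y is the line along which they close (so a half turn about z gives the same grasp; the last joint's range is limited). The gripper opens to 85 mm and grips with 20 to 120 N. Pads are 22 mm wide; open, the fingers measure 114 mm over their backs; the gripper's body (76 mm by 85 mm) begins 54 mm behind the grasp point. The pads swing forward as they close: fully open they stand 13 mm farther back than shut.
Start: joints at [1.042, 0.313, 0.046, 1.304, 0, 1.431], TCP at [0.218, 0.532, 0.248] pointing down, gripper open.
Joint ranges: [-2.76, 2.76], [-0.86, 1.69], [-1.03, 1.26], [-2.2, 2.34], [-1.47, 1.5], [-3.14, 3.14]. Speed limits (rad/s): [2.57, 2.57, 3.14, 3.14, 3.14, 3.14].

## Interface

Orientations are given as a unit quaternion [x, y, z, w].
In Python, from workcell import sensors, camera, camera_params, bot gives the robot as it stands.
- The arm moves only by the tool drive_tool, never from a script. Its argument "plan" is one flat list of numbers, 4 for each row, row after row: the shift along the tool's x, y, z in cm, then the turn about the tool's z in degrees. In form: [tx, ty, tz, yaw, tx, ty, tz, yaw, ...]. A call has 1 to 8 rows; each row shifts and turns the commanded pose from where the row before left it, along the tool's axes as they then stand; what a row does not reach is not made up. A row lasts 1/12 s, in which the tool goes at most 41.7 mm and 7.16 degrees, less where a joint would pass 70% of its speed; a pose out of reach is approached as far as the arm can. A call is refused whole if a number of a shift passes 4.17 or a number of a turn 7.16, either way. A call with a gripper value outside its range is refused whole. "hand" is the closure in counts, from 0 (fully open) to 255 (shut), set as the call begins (left out, the last holds). The fingers move at their own pace and stop on an object; the grip force is fixed at half the most. Time passes only in rows, so rows that do not move let the fingers close. It gives the time, the measured TCP pose, the force, the opening and the grip force at its end, in the units of the state.
- sensors.read_state(): the state, without advancing time (a new reading comes with each control period).
- camera(name): name is "side" or "top"; returns (picture, depth): 420x560x3 uint8, red, green, blue; 420x560 float32, m along the optical axis (not along the pixel's ray), 0 where there is no reading.
- camera_params(name): a dict with "mtx" (3x3 intrinsics, pixels), "origin" and "orientation" of the camera in the world. Camera axes: x right, y down, z forward; pixel columns grow to the right and rows downward; lengths in m; the calibration is good to about 2 mm. A picture is of the moment at which its call begins. camera_params takes no time and is no camera call.
- bot.hand_in(): hands the job in; it is judged then, once.
The state is a dict: "t": time; "joints": joint angles; "dq": joint speeds; "joint_efforts": joint torques, N m; "tcp_pos": TCP position; "ee_rot": TCP orientation; "ft_force": force on the tool from outside, world axes, zero at the start; "moment": the same for the moment, N m; "opening": finger opening in m; "gripper_force": force on a finger pad.
Only numpy, scipy, OpenCV 4.12 (cv2) and the standard library are available. Lean on these libraries where they do the work, as an engineer would, in place of code of your own. Each camera call takes 0.05 s, during which the arm holds its last target. There are 200 camera calls.

## Task

Set the tea chest out for customers without gripping anything: with the fingertips, push the knob of the little bolt on its front fully to the left so that it comes out of the lid's keeper, then push the lid up from under its thumb tab and tip it back past upright until it rests open by itself. Leave the bolt drawn back, be gentle with the catch and the lid, keep the chest standing where it is, and leave the jug, mug, cup of stirrers and teaspoon alone.

Things in the scene. Friction and masses are not known exactly. Their poses are not given: they have to be found in the camera images.
- tea_chest: Loose wooden tea chest of about 2.4 kg with lid and bolt, 176 x 226 mm on the plan, 86 mm high with the lid shut, full of tea envelopes. Origin at the centre of its underside, on the counter; its x axis points from its front to its hinged back, y to its left as seen from the front, z up. The front wall is at x = -85 mm, the back wall at x = +85 mm; the rim of the walls is at z = 75 mm.
- bolt_knob (a point): Centre of the 17 mm steel ball knob of the bolt on the chest's front, 39 mm out from the front wall (chest x = -124 mm), 75 mm above the counter, at chest y = +38 mm when shut. Its 8 mm stem runs from the ball 30 mm back and 21 mm down to the bolt. The brass guides and keeper beside the stem stand out only 18 mm (to chest x = -103 mm). Push the knob to the chest's left (+y) to draw the bolt.
- bolt (a joint): Travel of the bolt in m: 0 shut, 0.032 fully drawn to the left (+y of the chest) at its stop. Its tongue passes through the brass keeper on the lid and locks it; clear of it from 0.020. Moves with 1 to 2 N and stays where it is left.
- tab_edge (a point): Middle of the front lower edge of the lid's wooden thumb tab (60 mm wide, 9 mm thick, sticking out 24 mm, centred at chest y = -55 mm). Lid shut: chest x = -113 mm, z = 76 mm, 198 mm from the hinge line; the space under the tab is free to the counter and 28 mm deep back to the front wall. Moves with the lid.
- hinge_mid (a point): Middle of the lid's hinge line, along the top rear edge of the chest (chest x = +85 mm, z = 75 mm); the line runs along the chest's y.
- lid (a joint): Opening angle of the lid in rad: 0 shut, 1.57 upright, 1.95 at its stop, leaning back. A wooden frame with a clear pane, 174 x 226 x 11 mm, about 0.3 kg; its underside is the plane through the hinge line. It falls shut from below about 1.4, and open of itself, slowly, from about 1.65. About 2 N up at the tab lifts it.
- milk_jug: Small pale milk jug with a handle, 80 x 74 x 76 mm, loose; origin at the centre of its underside. Not to be disturbed.
- teal_mug: Large teal mug, 82 x 108 x 93 mm, loose; origin at the centre of its underside. Not to be disturbed.
- stirrer_cup: Black cup of wooden stirrers, 64 mm diameter, 142 mm high, loose; origin at the centre of its underside. Not to be disturbed.
- teaspoon: Teaspoon lying flat, 132 x 26 x 9 mm, loose; origin at the centre of its underside. Not to be disturbed.

How it is judged:
On the way, in this order (a step that is already met when the one before it is completed fails the run):
1. the bolt is drawn clear of the keeper while the lid is still shut (value of joint bolt above 0.024 m and value of joint lid below 0.08 rad), for 0.1 s.
2. the lid has gone past upright (value of joint lid above 1.65 rad), for 0.1 s.
At the end, for the whole second after the job is handed in: The lid rests by itself against its stop (beyond 1.85 rad), still; the bolt is drawn (at least 24 of 32 mm); the chest stands flat, at most 40 mm from where it was; jug, mug, stirrer cup and teaspoon are within 30 mm of where they were (value of joint lid above 1.85 rad and velocity of joint lid between -0.1 and 0.1 rad/s and value of joint bolt above 0.024 m and distance of tea_chest from where it was at the start of the episode below 0.04 m and angle between tea_chest's own z axis and vertical below 0.05 rad and linear speed of tea_chest below 0.02 m/s and distance of each of milk_jug, teal_mug, stirrer_cup, teaspoon from where it was at the start of the episode below 0.03 m); the robot touches nothing.
It fails at once if the chest is lifted, tilted or shoved (raised 12 mm, tipped 0.15 rad or moved 40 mm) (height (world z) of tea_chest above 0.012 m or angle between tea_chest's own z axis and vertical above 0.15 rad or distance of tea_chest from where it was at the start of the episode above 0.04 m).
It fails at once if the lid or the catch is pinched or forced (more than 30 N between the fingers and the chest with its lid and bolt) (contact force between the fingers and tea_chest above 30 N).
It fails at once if the jug, mug, stirrer cup or spoon is lifted, knocked or pushed (30 mm) (distance of any of milk_jug, teal_mug, stirrer_cup, teaspoon from where it was at the start of the episode above 0.03 m).
It also fails if it takes over 45 s, if anything falls off the work surface, if the arm or the gripper's body presses on something with over 40 N, if the wrist force passes 120 N, or if a joint passes its speed limit or range.

## Working session

There is one attempt and no reset: what is moved stays moved. The work goes in short steps, Python scripts to look and compute and a tool call to move; the robot and the scene stay as the last step left them, time stands still between calls to the robot, and variables do not carry over. Pictures are saved under pics/ and viewed, at most 10 in all, crops included, and the job is handed in when it is done.

Besides the shell and the picture viewer there is one more tool, called after ">>>" in YAML: its name, and indented under it one key for each argument. drive_tool: Moves the arm, as the interface text tells. Its arguments: {"type":"object","properties":{"plan":{"type":"array"},"hand":{"type":"number"}},"required":["plan"]}

```bash
mkdir -p pics
python3 - <<'E'
from workcell import sensors, camera, camera_params, bot
import cv2,numpy as np
for n in("top","side"):
    p,d=camera(n); np.savez(f"{n}0.npz",p=p,d=d); cv2.imwrite(f"pics/{n}0.png",p[:,:,::-1])
    c=camera_params(n); print(n,c)
s=sensors.read_state(); print(s)
E
```

```text
top {'mtx': array([[415.8350365 ,   0.        , 275.47960342],
       [  0.        , 415.8350365 , 214.00010607],
       [  0.        ,   0.        ,   1.        ]]), 'origin': array([0.42239908, 0.09689464, 1.1066935 ]), 'orientation': array([-0.70001121,  0.70945674, -0.06336924,  0.05137888])}
side {'mtx': array([[505.62490568,   0.        , 283.22605754],
       [  0.        , 505.62490568, 209.55213281],
       [  0.        ,   0.        ,   1.        ]]), 'origin': array([-0.05514214,  1.27116821,  0.80035058]), 'orientation': array([-0.21225159,  0.82700331, -0.50317152,  0.13354106])}
{'t': 0.1, 'joints': array([ 1.04241379e+00,  3.13949270e-01,  4.50880762e-02,  1.30361514e+00,
       -1.61836966e-06,  1.43119382e+00]), 'dq': array([-3.58706324e-04, -2.37628430e-03,  3.73649874e-03, -7.36771993e-05,
       -1.56849546e-04, -5.62044798e-05]), 'joint_efforts': array([ 2.19380665e-03, -4.81728387e+01,  2.99242741e+01,  1.27239604e-02,
       -1.63083241e-04,  1.23456471e-05]), 'tcp_pos': array([0.21774822, 0.53170464, 0.24748255]), 'ee_rot': array([ 1.93168007e-01,  9.81165335e-01, -7.93849982e-04, -2.74603028e-04]), 'ft_force': array([ 0.75344902, -1.19673269, -0.25797042]), 'moment': array([-0.07654977,  0.00817254,  0.02770333]), 'gripper_force': 0.0, 'opening': 0.08547237029089481}
```

View pics/top0.png

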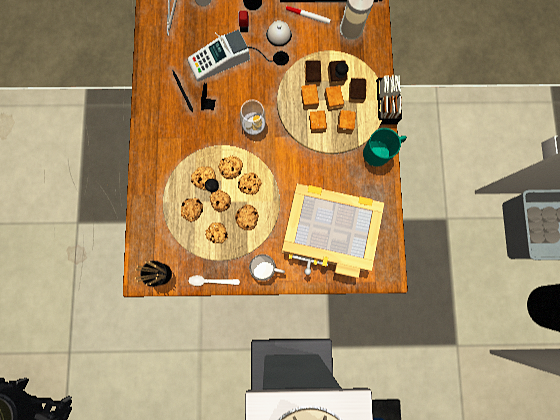

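View pics/side0.png

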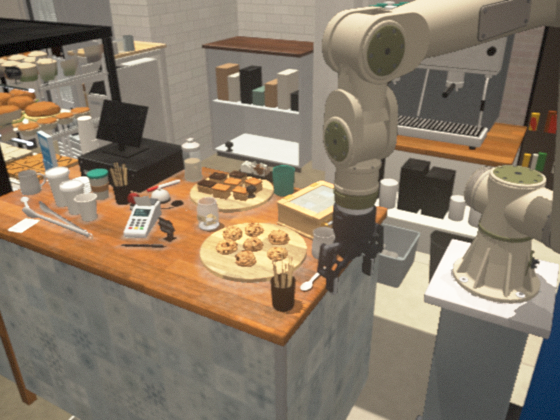

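The top view shows the chest at about px (332,228), its front facing down the image. The knob is near (308,272), the tab near (347,270), the jug at (264,268), the mug at (382,147), the stirrers at (155,272) and the spoon at (213,280). The side view shows the arm blocking part of the chest, so I'll project known points and measure.

```bash
cat > h.py <<'E'
import numpy as np,cv2
from scipy.spatial.transform import Rotation as R
from workcell import camera_params
C={n:camera_params(n) for n in("top","side")}
def proj(n,P):
    c=C[n];q=R.from_quat(c["orientation"]).inv().apply(np.atleast_2d(P)-c["origin"])@c["mtx"].T
    return q[:,:2]/q[:,2:]
def ray(n,uv):
    c=C[n];uv=np.atleast_2d(uv)
    return R.from_quat(c["orientation"]).apply(np.c_[uv,np.ones(len(uv))]@np.linalg.inv(c["mtx"]).T)
def onplane(n,uv,z):
    r=ray(n,uv);o=C[n]["origin"];return o+r*((z-o[2])/r[:,2:])
def deproj(n,uv,d):
    uv=np.atleast_2d(uv);return C[n]["origin"]+ray(n,uv)*np.atleast_1d(d)[:,None]
E
python3 - <<'E'
from h import *
print(proj("top",[[0,0,0],[.218,.532,.248]]),proj("side",[[0,0,0],[.218,.532,.248]]))
T=np.load("top0.npz");d=T["d"]
def at(u,v): return deproj("top",(u,v),d[v,u])[0].round(3)
for nm,u,v in [("lidTL",302,189),("lidTR",379,206),("lidBR",373,268),("lidBL",288,250),("tab",347,270),("knob",308,272),("jug",264,268),("mug",382,147),("stir",155,272),("spoon",213,280),("table",220,320-40)]: print(nm,at(u,v),d[v,u])
cv2.imwrite("pics/topc.png",cv2.resize(T["p"][175:300,230:400,::-1],None,fx=4.7,fy=4.7,interpolation=cv2.INTER_CUBIC))
E
```

```text
[[310.18118779 455.18637943]
 [ 45.70762413 392.34866608]] [[494.35432331 278.08460227]
 [349.61326936 281.01090713]]
lidTL [0.422 0.097 1.107] 0.0
lidTR [ 0.607 -0.182  0.085] 1.0431067
lidBR [ 0.456 -0.18   0.   ] 1.1020136
lidBL [0.5   0.049 0.084] 1.0222207
tab [ 0.449 -0.094  0.086] 1.0148523
knob [0.446 0.001 0.084] 1.0147643
jug [0.46  0.109 0.001] 1.0965757
mug [ 0.789 -0.222  0.001] 1.1558051
stir [0.453 0.389 0.022] 1.0700302
spoon [0.43  0.242 0.011] 1.0798562
table [0.43  0.224 0.008] 1.0826361
```

View pics/topc.png

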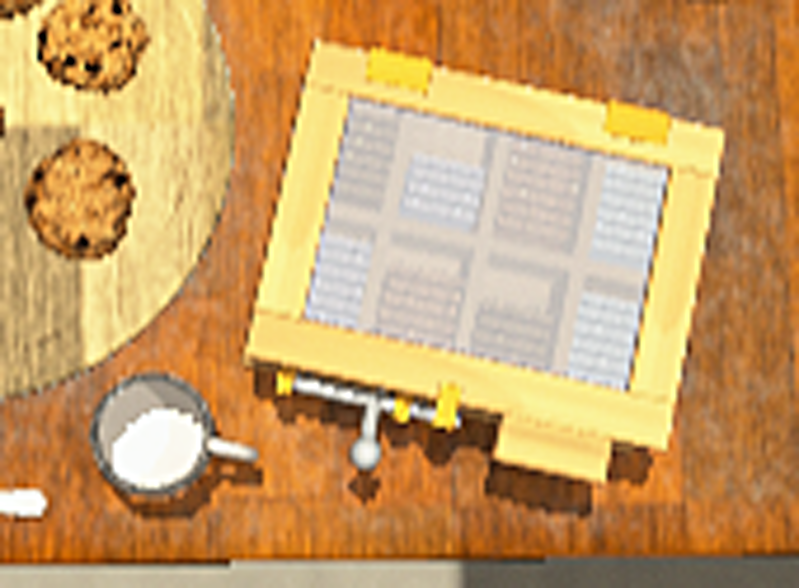

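The crop shows the lid corners at about (318,42), (723,130), (667,448) and (247,358). The knob is at (366,453), the tab's front edge runs (496,455)-(607,481), and the jug handle tip is at (257,453). Next I'll fit the chest frame from these points.

Run:
```python
from h import *
T=np.load("top0.npz");p=T["p"];d=T["d"]
f=lambda a:np.array(a)/4.7+[230-.4,175-.4]
W=onplane("top",f([(318,42),(723,130),(667,448),(247,358)]),.086)
L=np.array([[.085,.113],[.085,-.113],[-.089,-.113],[-.089,.113]])
# rigid 2D fit
wc,lc=W[:,:2].mean(0),L.mean(0)
H=(L-lc).T@(W[:,:2]-wc);th=np.arctan2(H[0,1]-H[1,0],H[0,0]+H[1,1])
Rm=np.array([[np.cos(th),-np.sin(th)],[np.sin(th),np.cos(th)]]);o=wc-Rm@lc
print("o",o,"th",np.degrees(th),"res",(W[:,:2]-(L@Rm.T+o)).round(4).tolist())
g=lambda P:np.c_[np.array(P)[:,:2]@Rm.T+o,np.array(P)[:,2]]
K=g([[-.124,.038,.075],[-.113,-.055,.076],[.085,0,.075],[-.124,.07,.075]]);print("pred knob,tab,hinge,knobopen",K)
print("knob px crop",(proj("top",K)-[230-.4,175-.4])*4.7)
print("knob from px",onplane("top",f([(366,453)]),.075), "tab edge top",onplane("top",f([(496,455),(607,481)]),.085),"pred",g([[-.113,-.025,.085],[-.113,-.085,.085]]))
print("jug handle",onplane("top",f([(257,453)]),.06),"jug",onplane("top",f([(155,435)]),.05))
# lid depth height + knob depth height
for u,v in [(310,200),(375,215),(345,258),(300,247),(335,255)]: print(u,v,deproj("top",(u,v),d[v,u])[0].round(4))
print("side px",proj("side",K))
```

```text
o [ 0.55925537 -0.06591867] th -13.149343046981906 res [[-0.001, -0.0025], [-0.0002, 0.0022], [0.0015, 0.0014], [-0.0003, -0.0011]]
pred knob,tab,hinge,knobopen [[ 0.44715122 -0.00070625  0.075     ]
 [ 0.43670623 -0.09377022  0.076     ]
 [ 0.64202671 -0.08525532  0.075     ]
 [ 0.4544309   0.03045472  0.075     ]]
knob px crop [[370.0786152  455.10985758]
 [548.35847626 472.63772338]
 [516.29577727  89.16571303]
 [310.34046236 441.95173338]]
knob from px [[0.44827672 0.00140298 0.075     ]] tab edge top [[ 0.44603219 -0.06522867  0.085     ]
 [ 0.43185233 -0.12241715  0.085     ]] pred [[ 0.44353093 -0.06455681  0.085     ]
 [ 0.42988153 -0.12298363  0.085     ]]
jug handle [[0.44948022 0.05796701 0.06      ]] jug [[0.46008878 0.11215872 0.05      ]]
310 200 [ 0.6249 -0.0091  0.0819]
375 215 [ 0.5832 -0.1688  0.0911]
345 258 [ 0.4782 -0.0905  0.0861]
300 247 [0.5067 0.0192 0.0857]
335 255 [ 0.4858 -0.0662  0.0867]
side px [[343.62959218 217.02362452]
 [358.21710052 205.3057968 ]
 [299.49214653 193.4777512 ]
 [337.29788672 220.79540732]]
```

>>> drive_tool:
  plan: [0, 0, 0, -4.6, 0, 0, 0, -4.6, -1.7, -2.5, 0, 0, -1.7, -2.5, 0, 0, -1.7, -2.5, 0, 0, -1.7, -2.5, 0, 0, -1.7, -2.5, 0, 0, -1.7, -2.5, 0, 0]
  hand: 255

```text
t: 0.77
tcp_pos: [0.2834, 0.3614, 0.2479]
ee_rot: [0.114, 0.994, -0.0, -0.0]
ft_force: [0.9, 0.2, 0.2]
opening: -0.0001
gripper_force: 0.0
```

>>> drive_tool:
  plan: [-1.7, -2.5, 0, 0, -1.7, -2.5, 0, 0, -1.7, -2.5, 0, 0, -1.7, -2.5, 0, 0, -1.7, -2.5, 0, 0, -1.7, -2.5, 0, 0, -1.7, -2.5, 0, 0, -1.7, -2.5, 0, 0]

```text
t: 1.43
tcp_pos: [0.3706, 0.1359, 0.2481]
ee_rot: [0.114, 0.994, 0.0, -0.0]
ft_force: [0.3, -0.2, -0.3]
opening: 0.0001
gripper_force: 0.0
```

>>> drive_tool:
  plan: [-1.7, -2.5, 0, 0, -1.7, -2.5, 0, 0, -1.7, -2.5, 0, 0, -1.7, -2.5, 0, 0, 0, 0, 0, 0]

```text
t: 1.85
tcp_pos: [0.4161, 0.0206, 0.248]
ee_rot: [0.117, 0.993, -0.001, 0.001]
ft_force: [-0.2, 0.6, 0.0]
opening: -0.0003
gripper_force: 0.0
```

```bash
cat >> h.py <<'E'
th=np.radians(-13.15);Rm=np.array([[np.cos(th),-np.sin(th)],[np.sin(th),np.cos(th)]]);o=np.array([.5598,-.0653])
def tochest(P): P=np.atleast_2d(P);return np.c_[(P[:,:2]-o)@Rm,P[:,2]]
def toworld(P): P=np.atleast_2d(P);return np.c_[P[:,:2]@Rm.T+o,P[:,2]]
E
python3 - <<'E'
from h import *
from workcell import sensors,camera
s=sensors.read_state();print(s["t"],tochest(s["tcp_pos"]),R.from_quat(s["ee_rot"]).as_matrix().round(3),s["ft_force"],s["opening"])
a,d=camera("side");np.savez("side1.npz",p=a,d=d)
tip=proj("side",s["tcp_pos"])[0];print(tip)
t,dt=camera("top");np.savez("top1.npz",p=t,d=dt)
u,v=tip.astype(int)
c1=cv2.resize(a[max(0,v-80):v+70,u-90:u+60,::-1],(600,600),interpolation=cv2.INTER_CUBIC);print(u-90,v-80)
cv2.imwrite("pics/s1.png",c1)
E
```

```text
1.85 [[-0.15952624  0.05098568  0.24797564]] [[-0.973  0.231  0.001]
 [ 0.231  0.973 -0.002]
 [-0.001 -0.001 -1.   ]] [-0.20508346  0.56726388  0.04819749] -0.00028616540624283284
[353.76552606 168.5713285 ]
263 88
```

View pics/s1.png

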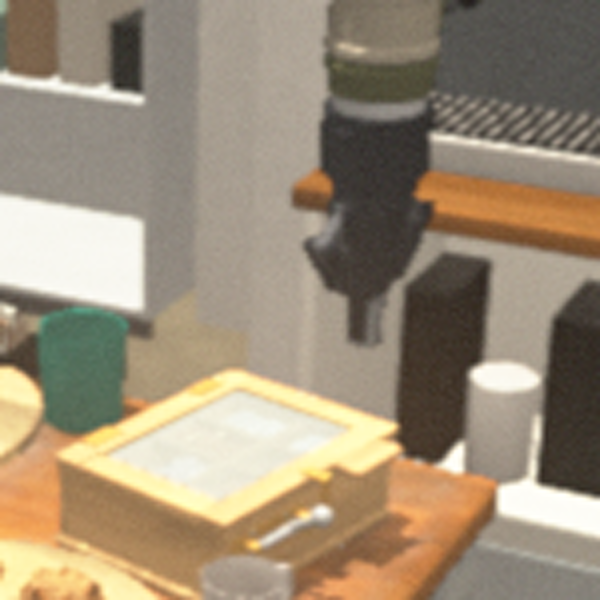

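The side view agrees with the top view. It shows the knob at crop (321,515), which is image px (343.2,216.7), against a predicted (343.6,217.0) at z=75 mm. The finger pair is slim, so I'll go down on the right of the knob.

>>> drive_tool:
  plan: [-1.7, -2.5, 0, 0, -1.7, -2.5, 0, 0, 0, 0, 0, 0, 0, 0, 3.4, 0, 0, 0, 3.4, 0, 0, 0, 3.4, 0, 0, 0, 3.4, 0, 0, 0, 0, 0]

```text
t: 2.62
tcp_pos: [0.4307, -0.0291, 0.1068]
ee_rot: [0.113, 0.994, 0.001, -0.006]
ft_force: [-0.2, -0.1, 0.2]
opening: 0.0
gripper_force: 0.0
```

```bash
cat > st.py <<'E'
from h import *
from workcell import sensors
s=sensors.read_state();print(s["t"],tochest(s["tcp_pos"]).round(4),"F chest",(tochest(np.r_[s["ft_force"][:2]+o,s["ft_force"][2]])).round(2))
E
python3 st.py
```

```text
2.6167 [[-0.1339  0.0059  0.1068]] F chest [[-0.2  -0.18  0.17]]
```

>>> drive_tool:
  plan: [-0.7, -0.2, 0, 0, 0, 0, 1.5, 0, 0, 0, 1.5, 0, 0, 0, 0, 0, 0, 0, 0, 0]

```text
t: 3.03
tcp_pos: [0.4436, -0.0353, 0.084]
ee_rot: [0.114, 0.994, -0.0, 0.001]
ft_force: [0.3, 0.0, -0.0]
opening: -0.0
gripper_force: 0.0
```

```bash
python3 st.py
```

```text
3.0333 [[-0.12    0.0028  0.084 ]] F chest [[ 0.33  0.1  -0.04]]
```

>>> drive_tool:
  plan: [0.4, 0, 0.5, 0, 0, 0.4, 0, 0, 0, 0.4, 0, 0, 0, 0.4, 0, 0, 0, 0.4, 0, 0, 0, 0.4, 0, 0, 0, 0.4, 0, 0, 0, 0.4, 0, 0]

```text
t: 3.7
tcp_pos: [0.4452, -0.0069, 0.0775]
ee_rot: [0.114, 0.993, -0.0, 0.0]
ft_force: [0.4, -1.2, 0.6]
opening: 0.0
gripper_force: 0.7
```

```bash
python3 st.py
```

```text
3.7 [[-0.1249  0.0308  0.0775]] F chest [[ 0.64 -1.12  0.6 ]]
```

>>> drive_tool:
  plan: [0, 0.4, 0, 0, 0, 0.4, 0, 0, 0, 0.3, 0, 0, 0, 0.2, 0, 0, 0, 0, 0, 0]

```text
t: 4.12
tcp_pos: [0.4479, 0.006, 0.0772]
ee_rot: [0.114, 0.994, 0.0, -0.0]
ft_force: [0.1, -0.7, -0.9]
opening: 0.0001
gripper_force: 0.0
```

```bash
python3 st.py
```

```text
4.1167 [[-0.1252  0.0439  0.0772]] F chest [[ 0.23 -0.64 -0.95]]
```

>>> drive_tool:
  plan: [0, 0.3, 0, 0, 0, 0.2, 0, 0, 0, 0, 0, 0]

```text
t: 4.37
tcp_pos: [0.4487, 0.0102, 0.0772]
ee_rot: [0.114, 0.993, -0.001, -0.0]
ft_force: [-0.3, -3.3, 0.5]
opening: 0.0
gripper_force: 1.4
```

>>> drive_tool:
  plan: [0, 0.2, 0, 0, 0, 0.2, 0, 0, 0, 0, 0, 0]

```text
t: 4.62
tcp_pos: [0.4497, 0.0126, 0.0773]
ee_rot: [0.115, 0.993, -0.002, -0.0]
ft_force: [-1.0, -9.3, -0.1]
opening: 0.0002
gripper_force: 4.4
```

```bash
python3 st.py
```

```text
4.6167 [[-0.1249  0.0508  0.0773]] F chest [[ 1.17 -9.29 -0.09]]
```

>>> drive_tool:
  plan: [0, -1.5, 0, 0, 1.5, -1.5, 0, 0, 2, -2, 0, 0, 0, -2.5, 0, 0, 0, -2.5, 0, 0, -0.4, -0.6, 0.4, 0, 0, 0, 0, 0, 0, 0, 0, 0]

```text
t: 5.28
tcp_pos: [0.3957, -0.0817, 0.0731]
ee_rot: [0.114, 0.993, 0.001, -0.0]
ft_force: [-0.0, 0.1, -0.3]
opening: 0.0003
gripper_force: 0.0
```

```bash
python3 st.py
python3 - <<'E'
from h import *
from workcell import camera
a,d=camera("side");np.savez("side2.npz",p=a,d=d)
t,dt=camera("top");np.savez("top2.npz",p=t,d=dt)
c1=cv2.resize(a[140:260,270:410,::-1],(420,360),interpolation=cv2.INTER_CUBIC)
c2=cv2.resize(t[190:310,250:380,::-1],(380,360),interpolation=cv2.INTER_CUBIC)
cv2.imwrite("pics/s2.png",np.hstack([c1,c2]))
E
```

```text
5.2833 [[-0.156  -0.0533  0.0731]] F chest [[-0.07  0.1  -0.32]]
```

View pics/s2.png

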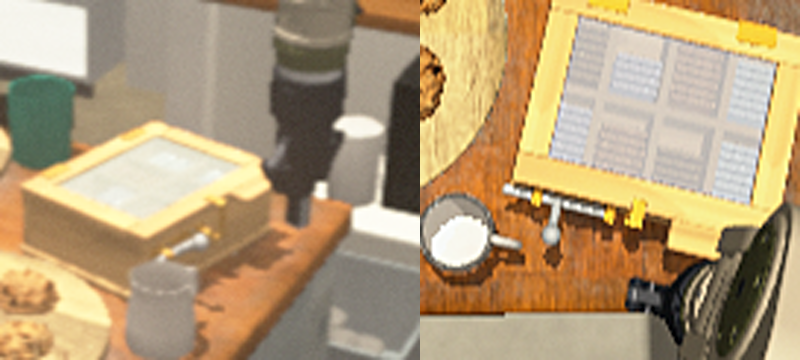

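The bolt is drawn: in the right panel the knob is at (551,235) and the tongue is clear of the keeper at (637,210). The fingers now stand in front of the tab, and I'll approach it until they touch.

>>> drive_tool:
  plan: [-1, 0, -0.3, 0, -1, 0, 0, 0, -0.6, 0, 0, 0, -0.3, 0, 0, 0, 0, 0, 0, 0]

```text
t: 5.8
tcp_pos: [0.4249, -0.0884, 0.0762]
ee_rot: [0.113, 0.994, 0.0, 0.0]
ft_force: [0.4, 0.4, -0.1]
opening: 0.0
gripper_force: 0.0
```

>>> drive_tool:
  plan: [-0.2, 0, 0, 0, -0.2, 0, 0, 0, 0, 0, 0, 0]

```text
t: 6.05
tcp_pos: [0.4262, -0.0888, 0.0758]
ee_rot: [0.114, 0.993, 0.0, -0.002]
ft_force: [-3.9, 1.4, 2.3]
opening: -0.0001
gripper_force: 2.0
```

```bash
python3 st.py
```

```text
6.05 [[-0.1248 -0.0533  0.0758]] F chest [[-4.12  0.46  2.29]]
```

>>> drive_tool:
  plan: [-0.1, 0, -0.2, 0, 0, 0, -0.2, 0, 0, 0, -0.2, 0, 0, 0, 0, 0]

```text
t: 6.38
tcp_pos: [0.4264, -0.0888, 0.0817]
ee_rot: [0.114, 0.993, 0.001, -0.002]
ft_force: [-6.3, 0.5, -1.3]
opening: -0.0004
gripper_force: 2.9
```

```bash
python3 st.py;  python3 - <<'E'
from h import *
from workcell import camera
a,d=camera("side");np.savez("side3.npz",p=a,d=d)
b=np.load("side2.npz")["p"]
e=np.array(toworld([[-.113,.0,.085],[-.113,-.03,.085],[-.089,.113,.086]]));print(proj("side",e))
x=np.abs(a.astype(int)-b).sum(2);print(np.argwhere(x[180:250,270:330]>60).shape)
E
```

```text
6.3833 [[-0.1245 -0.0532  0.0817]] F chest [[-6.26 -0.97 -1.27]]
[[347.94024876 208.76380627]
 [353.5699641  205.48107797]
 [319.02496229 219.05026004]]
(109, 2)
```

>>> drive_tool:
  plan: [-0.05, 0, -0.4, 0, -0.05, 0, -0.4, 0, -0.05, 0, -0.4, 0, -0.05, 0, -0.4, 0, 0, 0, 0, 0]

```text
t: 6.85
tcp_pos: [0.4279, -0.0892, 0.0979]
ee_rot: [0.114, 0.993, 0.001, -0.003]
ft_force: [-7.5, 2.1, -0.8]
opening: 0.0002
gripper_force: 4.0
```

```bash
python3 st.py;  python3 - <<'E'
from h import *
from workcell import camera
a,d=camera("side");np.savez("side4.npz",p=a,d=d)
b=np.load("side2.npz")["p"]
cv2.imwrite("pics/s4.png",np.hstack([cv2.resize(q[160:250,270:370,::-1],(400,360),interpolation=cv2.INTER_CUBIC) for q in(b,a)]))
E
```

```text
6.85 [[-0.123  -0.0533  0.0979]] F chest [[-7.74  0.38 -0.82]]
```

View pics/s4.png

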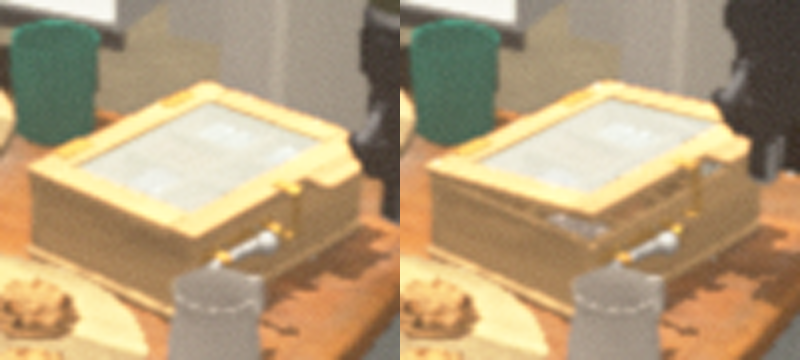

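The two panels compare before and after. The lid's front edge has risen about 22 mm, so the tab is riding up on the fingertips. I'll follow the lid's arc.

>>> drive_tool:
  plan: [-0.17, 0, -1.17, 0, -0.24, 0, -1.16, 0, -0.31, 0, -1.15, 0, -0.38, 0, -1.12, 0]

```text
t: 7.23
tcp_pos: [0.4379, -0.0915, 0.1439]
ee_rot: [0.114, 0.993, 0.001, -0.004]
ft_force: [-11.0, 2.3, 2.6]
opening: 0.0004
gripper_force: 4.9
```

```bash
cat >> st.py <<'E'
p=tochest(s["tcp_pos"])[0];t=np.arcsin((p[2]-.075)/.198);print("theta if riding",t,"nominal tcp x",.085-.198*np.cos(t)-.011)
E
python3 st.py
```

```text
7.2333 [[-0.1128 -0.0533  0.1439]] F chest [[-11.24  -0.25   2.58]]
theta if riding 0.3553280092938277 nominal tcp x -0.1116314202510619
```

>>> drive_tool:
  plan: [-0.33, 0, -1.1, 0, -0.42, 0, -1.07, 0, -0.48, 0, -1.04, 0, -0.56, 0, -1.0, 0]

```text
t: 7.57
tcp_pos: [0.4585, -0.0966, 0.1872]
ee_rot: [0.114, 0.993, 0.0, -0.0]
ft_force: [-1.6, 0.6, -0.4]
opening: 0.0
gripper_force: 1.1
```

```bash
python3 st.py
```

```text
7.5667 [[-0.0915 -0.0535  0.1872]] F chest [[-1.72  0.25 -0.38]]
theta if riding 0.6025106159562124 nominal tcp x -0.0891352521447347
```

>>> drive_tool:
  plan: [-0.8, 0, -0.96, 0, -0.85, 0, -0.92, 0, -0.83, 0, -0.87, 0, -0.87, 0, -0.82, 0]

```text
t: 7.9
tcp_pos: [0.4905, -0.1043, 0.2235]
ee_rot: [0.114, 0.993, -0.0, -0.001]
ft_force: [-4.5, 0.5, 3.9]
opening: 0.0001
gripper_force: 2.7
```

```bash
python3 st.py
```

```text
7.9 [[-0.0586 -0.0537  0.2235]] F chest [[-4.47 -0.56  3.95]]
theta if riding 0.8479244254844084 nominal tcp x -0.056985130201156725
```

>>> drive_tool:
  plan: [-0.88, 0, -0.85, 0, -0.93, 0, -0.8, 0, -0.97, 0, -0.7, 0, -1.02, 0, -0.6, 0, -1.05, 0, -0.53, 0]

```text
t: 8.32
tcp_pos: [0.5399, -0.1158, 0.2581]
ee_rot: [0.114, 0.993, -0.0, 0.001]
ft_force: [0.1, -0.8, 0.0]
opening: 0.0002
gripper_force: 0.3
```

```bash
python3 st.py
python3 - <<'E'
from h import *
from workcell import camera
a,d=camera("side");np.savez("side5.npz",p=a,d=d)
cv2.imwrite("pics/s5.png",cv2.resize(a[100:260,230:430,::-1],(700,560),interpolation=cv2.INTER_CUBIC))
E
```

```text
8.3167 [[-0.0079 -0.0537  0.2581]] F chest [[ 0.27 -0.73  0.  ]]
theta if riding 1.1803717694931257 nominal tcp x -0.001355049432902048
```

View pics/s5.png

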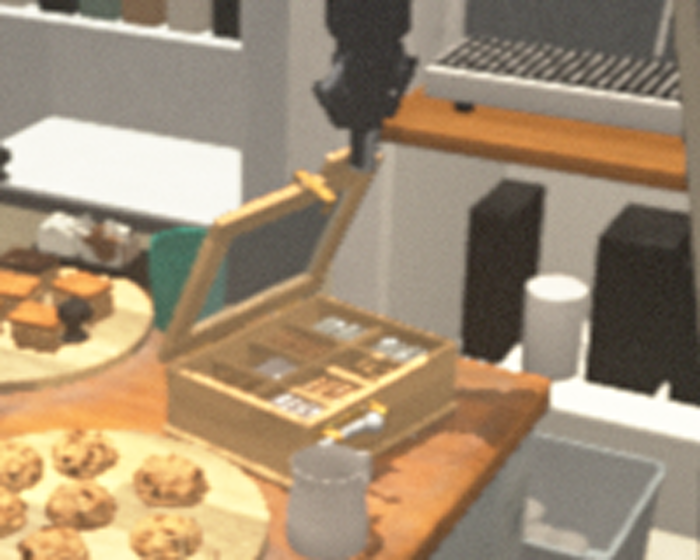

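The lid stands at roughly 65-70° with the fingertip just under the tab at (365,160). The bolt is still drawn and the jug hasn't moved. From here I push back horizontally.

>>> drive_tool:
  plan: [-1, 0, -0.4, 0, -1, 0, -0.2, 0, -1, 0, -0.1, 0, -1, 0, 0, 0, -1, 0, 0, 0]

```text
t: 8.78
tcp_pos: [0.5883, -0.1268, 0.2645]
ee_rot: [0.114, 0.993, -0.0, 0.001]
ft_force: [-0.1, 1.2, -0.4]
opening: -0.0
gripper_force: 0.2
```

```bash
python3 st.py
```

```text
8.7833 [[ 0.0418 -0.0534  0.2645]] F chest [[-0.39  1.15 -0.37]]
theta if riding 1.275964787298893 nominal tcp x 0.01646542479968763
```

>>> drive_tool:
  plan: [-0.8, 0, 0, 0, -0.8, 0, 0, 0, -0.8, 0, 0, 0, -0.7, 0, 0, 0, -0.6, 0, 0, 0]

```text
t: 9.2
tcp_pos: [0.6242, -0.1351, 0.2639]
ee_rot: [0.114, 0.993, 0.0, 0.0]
ft_force: [0.2, -0.6, 0.1]
opening: 0.0002
gripper_force: 0.0
```

```bash
python3 st.py
python3 - <<'E'
from h import *
from workcell import camera
a,d=camera("side");np.savez("side6.npz",p=a,d=d)
cv2.imwrite("pics/s6.png",cv2.resize(a[100:260,230:430,::-1],(700,560),interpolation=cv2.INTER_CUBIC))
E
```

```text
9.2 [[ 0.0786 -0.0533  0.2639]] F chest [[ 0.33 -0.52  0.11]]
theta if riding 1.2657985923659147 nominal tcp x 0.014542379188305084
```

View pics/s6.png

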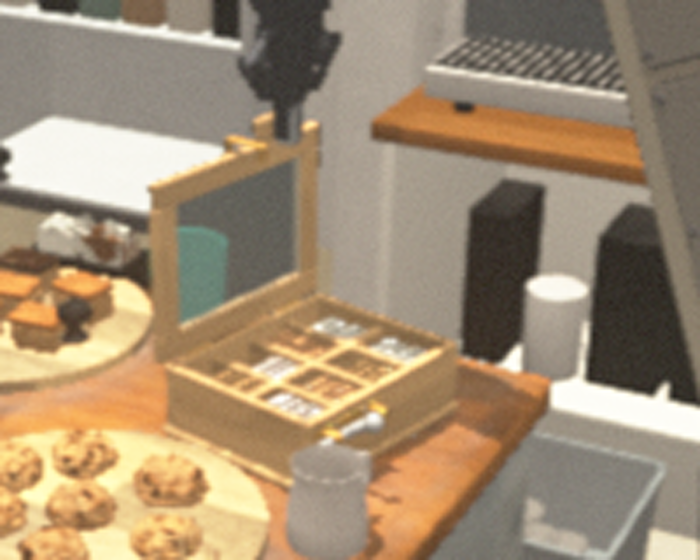

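The lid is about upright with the fingertip behind the tab at (287,125). I'll push on slowly past the balance point.

>>> drive_tool:
  plan: [-0.6, 0, 0, 0, -0.6, 0, 0, 0, -0.6, 0, 0, 0, -0.6, 0, 0, 0, -0.5, 0, 0, 0, -0.5, 0, 0, 0, 0, 0, 0, 0]

```text
t: 9.83
tcp_pos: [0.6575, -0.1429, 0.2635]
ee_rot: [0.114, 0.993, 0.0, 0.0]
ft_force: [0.8, 0.5, 0.9]
opening: 0.0002
gripper_force: 0.0
```

>>> drive_tool:
  plan: [0, 0, 0, 0, 0, 0, 0, 0, 0, 0, 0, 0, 0, 0, 0, 0, 0, 0, 0, 0, 0, 0, 0, 0, 0, 0, 0, 0, 0, 0, 0, 0]

```text
t: 10.5
tcp_pos: [0.6566, -0.1426, 0.264]
ee_rot: [0.114, 0.993, 0.0, 0.0]
ft_force: [-0.6, 0.4, -0.4]
opening: 0.0
gripper_force: 0.0
```

```bash
python3 st.py
python3 - <<'E'
from h import *
from workcell import camera
a,d=camera("side");np.savez("side7.npz",p=a,d=d)
cv2.imwrite("pics/s7.png",cv2.resize(a[100:260,230:430,::-1],(700,560),interpolation=cv2.INTER_CUBIC))
E
```

```text
10.5 [[ 0.1118 -0.0532  0.264 ]] F chest [[-0.63  0.26 -0.41]]
theta if riding 1.2679438265497924 nominal tcp x 0.014947668546932285
```

View pics/s7.png

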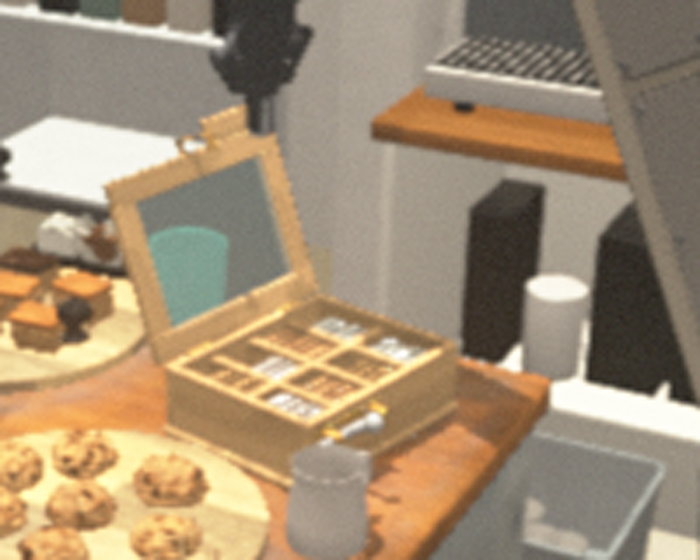

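The lid has moved away from the fingers and leans back, with its top-left corner at (107,187). I'll retreat, then check its angle and that it's still.

>>> drive_tool:
  plan: [2, 0, 0, 0, 3, 0, -1, 0, 3, 0, -1, 0, 3, 0, -1, 0, 3, 0, 0, 0, 0, 0, 0, 0, 0, 0, 0, 0, 0, 0, 0, 0]

```text
t: 11.22
tcp_pos: [0.5208, -0.1111, 0.2944]
ee_rot: [0.114, 0.993, -0.0, 0.001]
ft_force: [-0.2, -0.1, -0.3]
opening: -0.0002
gripper_force: 0.0
```

>>> drive_tool:
  plan: [0, 0, 0, 0, 0, 0, 0, 0, 0, 0, 0, 0, 0, 0, 0, 0, 0, 0, 0, 0, 0, 0, 0, 0, 0, 0, 0, 0, 0, 0, 0, 0]

```text
t: 11.88
tcp_pos: [0.5203, -0.111, 0.2938]
ee_rot: [0.114, 0.993, 0.0, -0.0]
ft_force: [0.1, 0.3, 0.5]
opening: -0.0001
gripper_force: 0.0
```

```bash
python3 st.py
python3 - <<'E'
from h import *
from workcell import camera
a,d=camera("side");t,_=camera("top");b=np.load("side7.npz")["p"]
x=np.abs(a.astype(int)-b).sum(2)[145:205,255:300];print("changed px on lid",(x>90).sum(),"of",x.size)
for th_ in(1.75,1.85,1.9,1.95): 
  print(th_,proj("side",toworld([[.085-.174*np.cos(th_),y,.075+.174*np.sin(th_)] for y in(.113,-.113)])).round(1).tolist())
t0=np.load("top0.npz")["p"]
for n,(u,v) in dict(jug=(264,268),mug=(382,147),stir=(155,272),spoon=(213,280)).items():
  print(n,cv2.phaseCorrelate(*[cv2.cvtColor(q[v-25:v+25,u-25:u+25],7).astype(np.float32) for q in(t0,t)]))
cv2.imwrite("pics/end.png",np.hstack([cv2.resize(a[130:250,250:390,::-1],(420,360)),cv2.resize(t[180:300,250:376,::-1],(378,360))]))
E
```

```text
11.8833 [[-0.0281 -0.0535  0.2938]] F chest [[0.04 0.32 0.51]]
theta if riding nan nominal tcp x nan
changed px on lid 0 of 2700
1.75 [[268.0, 152.2], [314.5, 134.1]]
1.85 [[264.1, 152.1], [310.6, 134.1]]
1.9 [[262.2, 152.2], [308.7, 134.3]]
1.95 [[260.4, 152.5], [306.8, 134.7]]
jug ((0.05416976501907911, -0.2605264167494745), 0.8362846321105957)
mug ((-0.1286653832805449, -0.31772346135144147), 0.5195510971069336)
stir ((0.007881874051022919, 0.043839458100706), 1.0030917394638061)
spoon ((-0.012473773461248783, 0.0355728914895721), 0.9311048788070678)st.py:4: RuntimeWarning: invalid value encountered in arcsin
  p=tochest(s["tcp_pos"])[0];t=np.arcsin((p[2]-.075)/.198);print("theta if riding",t,"nominal tcp x",.085-.198*np.cos(t)-.011)
```

View pics/end.png

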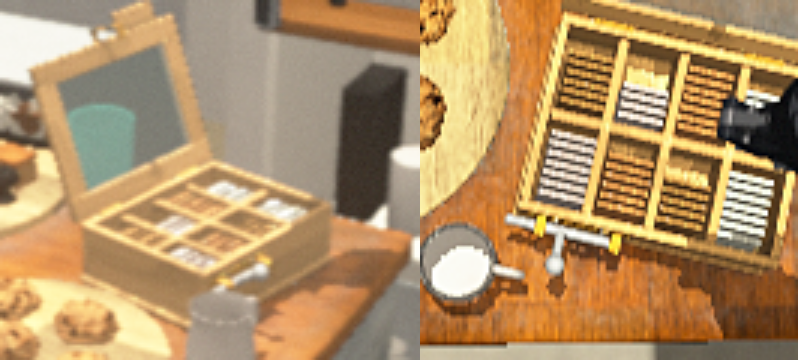

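The lid corner at px (260.6,153.4) matches an angle of about 1.95 rad, and it hasn't moved between the last two images. The bolt is drawn, the loose items are where they were, and the robot touches nothing.

```bash
python3 -c "
from workcell import bot
print(bot.hand_in())"
```

```text
the job is handed in; nothing more can be done
None
```

I handed the job in at about 12 s: the bolt is fully drawn, the lid rests open against its stop at about 1.95 rad, and the chest, jug, mug, stirrer cup and teaspoon show no visible movement; the hand-in returned no verdict.

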